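# Lift a tested circuit board off its test fixture and hold it level

### The job

The board in the test fixture has passed: swing the fixture's clear red-handled lid back until it stands upright or a little past, then take the board by its two long aluminium edge rails, not by its components, and lift it straight up off the locating pins. Finish while still holding it, level and still, about 10 cm above its seat in the fixture, so that I can look at its underside; the lid stays open and everything else on the bench stays where it is.

Things in the scene. Friction and masses are not known exactly. Their poses are not given: they have to be found in the camera images.
- fixture: Test fixture fixed to the bench: black box 200 (x) x 170 (y) x 45 mm high. Origin: centre of its underside; x from front (handle) to back (hinge), z up. Hinge blocks 22 mm square at x +88, y +-60, to 118 mm high; rest posts 12 mm thick at x -88, y +-66, to 103.5 mm. Probes and pillars stand under the board, nothing beside its two long edges.
- lid (a joint): Angle of the clear lid, rad: 0 shut (level over the board), 1.57 upright, 1.92 the stop; starts shut or a little ajar. Hinge axis: the fixture's y axis through lid_hinge; its front edge swings up and back. The hinge is stiff by friction: the lid stays where it is left; moving it takes about 4 N at the handle.
- lid_hinge (a point): Middle of the lid's hinge axis: fixture x +88, y 0, z 106.5 mm. The lid is a 6 mm clear plate, 150 mm wide (y), 12 to 178 mm from the axis, its mid-plane through the axis; four white pusher rods 7 mm thick stick out 32 mm from its underside, 66 to 150 mm from the axis.
- lid_handle (a point): Centre of the grip bar of the red U handle on the lid: round bar 10 mm thick, 76 mm long, along the fixture's y, its axis 38 mm above the lid's top face, 155 mm from the hinge axis along the lid and 41 mm off its mid-plane (shut: fixture x -67, z 147.5). Its axes turn with the lid; shut, they are the fixture's.
- board_center (a point): Centre of the green board, half-way up its rails: 100 (x) x 58 (y) mm over two aluminium rails 5 mm thick (y), 9 mm high along its long edges; z up. Seated: 68.5 mm above the bench, 23.5 mm above the fixture's box, rails' underside 19 mm above the box. About 0.2 kg, balanced near its centre. Two 4 mm locating pins pass 6.5 mm holes; lifted 15 mm it is off them.
- board: The whole board. Origin: centre of the rails' underside, 4.5 mm below board_center, same axes.
- board_parts: The components on the board (transformer, two blue capacitors, heat sink, connectors): up to 23.5 mm above board_center, all within 17 mm of the long centre line. Origin: top of the green board at its centre, 1.5 mm above board_center.
- seat (a point): Where board_center lies while the board is seated: fixture x -20, y 0, z 68.5 mm, fixture's axes.
- iron_stand: Soldering iron in its stand, leave alone: round black base 96 mm across, spring holder and blue-handled iron slanting to 165 mm high. Origin: centre of its underside.
- screw_case: Clear screw case with a blue latch, leave alone: 130 x 70 x 26 mm. Origin: centre of its underside.
- solder_reel: Reel of solder, leave alone: 56 mm across, 38 mm high. Origin: centre of its underside.
- tip_cleaner: Black tin of brass wool, leave alone: 68 mm across, 42 mm high. Origin: centre of its underside.
- driver: Red-handled screwdriver lying on the bench, leave alone: 200 mm long, 26 mm thick. Origin: on the bench below its middle.
- hexkey_a: Hex key lying on the bench, leave alone: 85 x 26 x 7 mm. Origin: underside, middle of its long arm.
- hexkey_b: Hex key lying on the bench, leave alone: 65 x 26 x 7 mm. Origin: underside, middle of its long arm.

How it is judged:
By the outcome, as a careful person would: the job done as asked, in the order asked, and still so for the second after the job is handed in, while the arm keeps its last pose, push and grip.
It also fails if it takes over 58 s, if anything falls off the work surface, if the arm or the gripper's body presses on something with over 40 N, if the wrist force passes 120 N, or if a joint passes its speed limit or range.

### The arm

A 6-joint arm with a two-finger parallel gripper is mounted at the origin on the work surface. World frame = base frame: x ahead of the robot, y to its left, z up, the work surface at z = 0. Lengths are in mm, angles in rad, forces in N, time in s.
With the tool pointing down it reaches from about 325 to 850 mm from the base axis. Payload 15.5 kg.
Tool frame: the origin (TCP) lies at the very end of the fingers, on their centre line; the grasp point (between the pads) lies 19 mm behind it; x points along the fingers, y is the direction in which the jaws open and shut, and the axes are right-handed (so a half turn about x gives the same grasp; the last joint's range is limited). The gripper opens to 91 mm and grips with 3 to 60 N. Pads are 32 mm wide; open, the fingers measure 118 mm over their backs; the gripper's body (76 mm by 178 mm) begins 60 mm behind the grasp point.
Start: joints at [-1.444, 0.494, 1.345, -0, 1.302, -0.096], TCP at [137.492, -609.69, 213.915] pointing down, gripper open.
Joint ranges: [-2.91, 2.91], [-0.82, 2.16], [0.22, 2.67], [-1.22, 4.37], [0.12, 2.79], [-3.08, 3.08]. Speed limits (rad/s): [1.89, 1.89, 2.57, 3.01, 3.01, 3.01].

### API

Orientations are given as a unit quaternion [w, x, y, z].
In Python, from cell import manip, command_gripper, solver, readout, viewer, close_job gives the robot as it stands. The module is installed in compiled form; this text tells all that it offers. Calls block until the motion is done:
- manip.move_to(position, orientation): joint-space move of the TCP to a pose.
- manip.move_linear(position, rot=None, max_speed=150, stop_force=None): straight line of the TCP; rot=None keeps the orientation; max_speed is the mean speed in mm/s. With stop_force (N) it stops when the force on the tool has changed by that much, and returns True; else False.
- manip.goto_joints(angles): joint-space move.
- command_gripper(opening, newtons=None): opening from 0.0 (shut) to 1.0 (fully open); newtons is the grip in N (None keeps the last); returns when the fingers have stopped.
- manip.pause(seconds).
- solver.solve_ik(position, orientation): joint angles nearest the present ones, or None.
- readout.observe(): the state.
- viewer.camera(name): name is "scene" or "top" or "wrist"; returns the picture (420x560x3 uint8, red, green, blue); there is no depth.
- viewer.calibration(name): a dict with "fx", "fy", "cx", "cy" (pixels), "R" (3x3) and "t" (3): a world point X has camera coordinates R X + t. Camera axes: x right, y down, z forward; pixel columns grow to the right and rows downward; lengths in mm; the calibration is good to about 2 mm. A picture is of the moment at which its call begins: read the wrist's pose just before it. calibration takes no time and is no camera call; for the wrist camera it gives the pose at the moment of the call.
A pose or a line that the arm cannot do raises manip.IKError and nothing moves.
- close_job(): hands the job in, once; it reports no verdict.
The state is a dict: "t": time; "joint_positions": joint angles; "dq": joint speeds; "tau": joint torques, N m; "tool_pos": TCP position; "tcp_rot": TCP orientation; "wrist_force": force on the tool from outside, world axes, zero at the start; "ft_torque": the same for the moment, N m; "grip_width": opening from 0.0 (shut) to 1.0 (fully open).
Only numpy, scipy, OpenCV 4.12 (cv2) and the standard library are available. Lean on these libraries where they do the work, as an engineer would, in place of code of your own. Each camera call takes 0.05 s, during which the arm holds its last target.

## Working session

There is one attempt and no reset: what is moved stays moved. The work goes in short steps, each a Python script; the robot and the scene stay as the last script left them, time stands still between calls to the robot, and variables do not carry over. Pictures are saved under pics/ and viewed, and the job is handed in when it is done.

```bash
mkdir -p pics; ls; python3 - <<'E'
from cell import *
import cv2
for n in ("scene","top","wrist"):
    cv2.imwrite(f"pics/{n}0.png",viewer.camera(n)[:,:,::-1])
    c=viewer.calibration(n);print(n,c)
print(readout.observe())
E
```

```text
pics
scene {'fx': 429.4449315237855, 'fy': 429.4449315237855, 'cx': 280.7002996214607, 'cy': 215.3926815153219, 'R': array([[-0.65878216,  0.75229036,  0.00807913],
       [ 0.62516499,  0.55336928, -0.55041   ],
       [-0.41853888, -0.35754951, -0.83485541]]), 't': array([ 369.57337872, -289.36678474, 1514.89784815])}
top {'fx': 545.2713066406093, 'fy': 545.2713066406093, 'cx': 270.72442188642884, 'cy': 209.9728281782461, 'R': array([[-0.02411572, -0.99966654, -0.00923213],
       [-0.98964153,  0.02517914, -0.14133522],
       [ 0.14152054,  0.0057281 , -0.98991875]]), 't': array([  29.75921159,  564.14680072, 1372.52478432])}
wrist {'fx': 366.2536160471757, 'fy': 366.2536160471757, 'cx': 280.4756254352381, 'cy': 214.8512066672134, 'R': array([[ 0.22101494, -0.97526817, -0.00209584],
       [-0.9471446 , -0.21515296,  0.23796282],
       [-0.23252849, -0.05060828, -0.971272  ]]), 't': array([-624.08973008,  -28.35256217,  391.56305845])}
{'t': 0.15, 'joint_positions': array([-1.44450927e+00,  4.94049889e-01,  1.34598733e+00, -1.98648018e-05,
        1.30253211e+00, -9.54945505e-02]), 'dq': array([-0.00180616, -0.00324651, -0.00055419, -0.00105404, -0.00013306,
        0.00137996]), 'tau': array([-3.93882547e-04, -8.79199004e+01, -3.82051563e+01,  7.05585047e-02,
        5.02963818e-02, -5.02111948e-05]), 'tool_pos': array([ 137.44109587, -609.38724439,  213.46987962]), 'tcp_rot': array([-0.07790772, -0.70275129, -0.07859804,  0.70277547]), 'wrist_force': array([ 0.96244899,  0.02870485, -0.60313449]), 'ft_torque': array([ 0.03809689,  0.01963472, -0.0346166 ]), 'grip_width': 0.9999707011983001}
```

View pics/scene0.png

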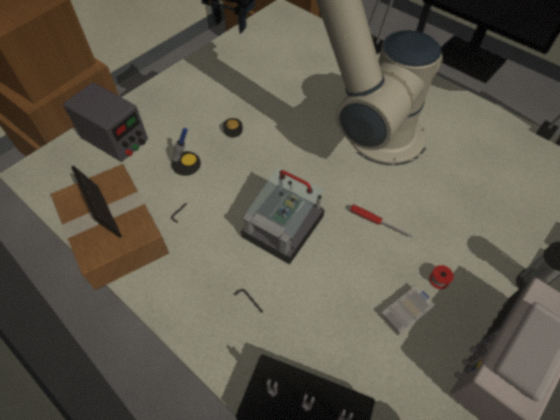

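View pics/top0.png

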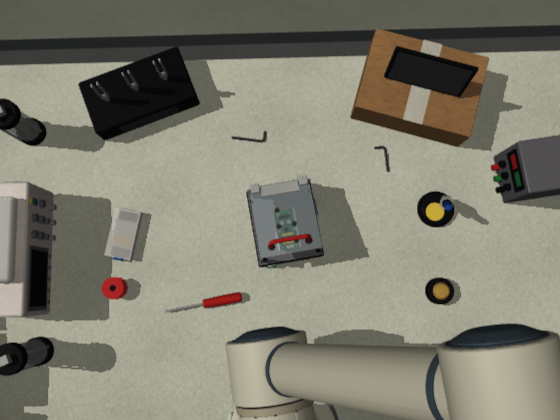

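View pics/wrist0.png

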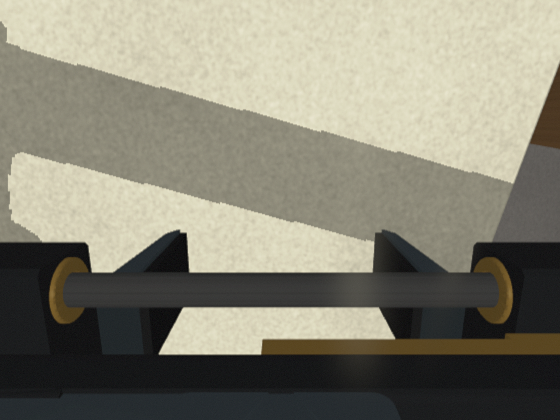

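```bash
cat > h.py <<'E'
import numpy as np, cv2
from cell import *
def ray(cal,u,v):
    d=np.array([(u-cal['cx'])/cal['fx'],(v-cal['cy'])/cal['fy'],1.])
    R=np.array(cal['R']);return -R.T@cal['t'], R.T@d
def onz(cal,u,v,z):
    o,d=ray(cal,u,v);return o+d*(z-o[2])/d[2]
def tri(c1,p1,c2,p2):
    o1,d1=ray(c1,*p1);o2,d2=ray(c2,*p2)
    s=np.linalg.lstsq(np.c_[d1,-d2],o2-o1,rcond=None)[0]
    a=o1+s[0]*d1;b=o2+s[1]*d2;return (a+b)/2,np.linalg.norm(a-b)
def proj(cal,X):
    p=np.array(cal['R'])@X+cal['t'];return cal['fx']*p[0]/p[2]+cal['cx'],cal['fy']*p[1]/p[2]+cal['cy']
def red(im,box):
    hsv=cv2.cvtColor(im,cv2.COLOR_RGB2HSV)
    m=(((hsv[...,0]<8)|(hsv[...,0]>172))&(hsv[...,1]>150)&(hsv[...,2]>70)).astype(np.uint8)
    k=np.zeros_like(m);x0,y0,x1,y1=box;k[y0:y1,x0:x1]=m[y0:y1,x0:x1];return k
E
python3 - <<'E'
from h import *
t=cv2.imread('pics/top0.png');s=cv2.imread('pics/scene0.png')
a=cv2.resize(t[165:280,230:345],(560,560),interpolation=cv2.INTER_CUBIC)
b=cv2.resize(s[155:270,230:345],(560,560),interpolation=cv2.INTER_CUBIC)
cv2.imwrite('pics/crop0.png',cv2.resize(np.hstack([a,b]),(800,400)))
ct=viewer.calibration('top');cs=viewer.calibration('scene')
for im,box,n in((t,(255,225,320,260),'t'),(s,(270,160,320,200),'s')):
    m=red(im[:,:,::-1].copy(),box);ys,xs=np.nonzero(m);print(n,len(xs),xs.min(),xs.max(),ys.min(),ys.max(),cv2.minAreaRect(np.c_[xs,ys].astype(np.float32)))
E
```

```text
t 160 269 310 234 247 ((288.9632873535156, 238.90682983398438), (6.259058952331543, 42.69572067260742), 75.61860656738281)
s 59 281 309 171 190 ((296.2107238769531, 179.07711791992188), (33.28516387939453, 4.858004093170166), 32.19573211669922)
```

View pics/crop0.png

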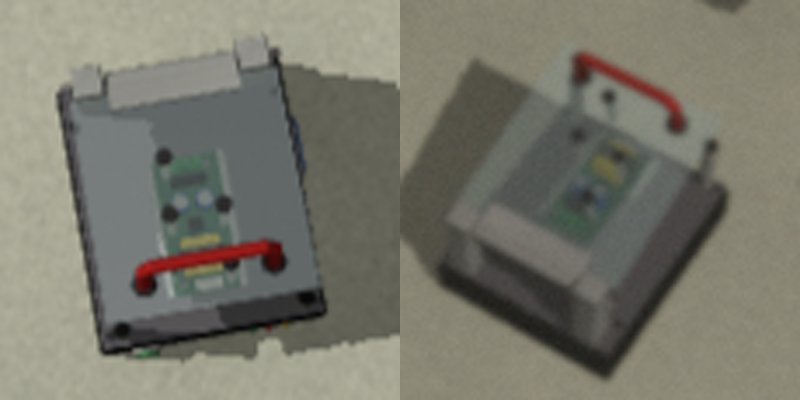

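```bash
python3 - <<'E'
from h import *
ct=viewer.calibration('top');cs=viewer.calibration('scene')
k=115/400
T=lambda x,y:(230+x*k,165+y*k)
S=lambda x,y:(230+(x-400)*k,155+y*k)
L,e1=tri(ct,T(141,268),cs,S(678,103));Rr,e2=tri(ct,T(277,246),cs,S(582,58))
L2,e3=tri(ct,T(141,268),cs,S(582,58))
print(L,e1,Rr,e2,L2,e3, np.linalg.norm(L-Rr))
bl=onz(ct,*T(87,79),118);br=onz(ct,*T(251,50),118)
print('blocks',bl,br,np.linalg.norm(bl-br)); d=bl-br;print('yaw',np.arctan2(-d[0],d[1]))
print('scene blocks',onz(cs,*S(463,222),118),onz(cs,*S(595,288),118))
c=[onz(ct,*T(*p),45) for p in((103,350),(325,310),(62,94),(277,52))]
print('corners',c,np.mean(c,0))
E
```

```text
[468.70407351  19.28748572 178.19114666] 4.857131491138732 [480.91757528 -70.95336033 171.59698972] 7.6514645474173095 [488.53235262 -12.0145123  220.39837894] 72.68354107199465 91.30204174230226
blocks [609.91263889  52.65799678 118.        ] [627.79014746 -63.99171313 118.        ] 118.01169490658323
yaw 0.15207478413191755
scene blocks [632.27111736 -57.08686769 118.        ] [609.04069023  59.73010401 118.        ]
corners [array([421.6936388,  47.474338 ,  45.       ]), array([ 446.8999898 , -115.90197609,   45.        ]), array([612.57433021,  74.02462117,  45.        ]), array([640.30114789, -87.32841011,  45.        ])] [530.36727668 -20.43285676  45.        ]
```

```bash
cat >> h.py <<'E'
from scipy.spatial.transform import Rotation as Ro
def q_of(a,yaw,flip=False):
    """tool approach tilted: a=angle from +x_fix(horizontal) downwards; jaw in fixture xz plane"""
    ex=np.array([np.cos(yaw),np.sin(yaw),0]);ez=np.array([0,0,1.])
    X=np.cos(a)*ex-np.sin(a)*ez
    Y=np.sin(a)*ex+np.cos(a)*ez
    if flip: Y=-Y
    r=Ro.from_matrix(np.c_[X,Y,np.cross(X,Y)]).as_quat();return r[[3,0,1,2]]
def q_down(yaw,flip=False):
    """tool down, jaws along fixture y"""
    X=np.array([0,0,-1.]);Y=np.array([-np.sin(yaw),np.cos(yaw),0])
    if flip: Y=-Y
    r=Ro.from_matrix(np.c_[X,Y,np.cross(X,Y)]).as_quat();return r[[3,0,1,2]]
E
python3 - <<'E'
from h import *
o=readout.observe();w=o['tcp_rot'];Rt=Ro.from_quat(w[[1,2,3,0]]).as_matrix()
c=viewer.calibration('wrist');o_=-c['R'].T@c['t']
print('cam in tool',Rt.T@(o_-o['tool_pos']),'axis',Rt.T@c['R'][2]); print(Rt)
yaw=.155;ex=np.array([np.cos(yaw),np.sin(yaw),0]);H=np.array([619,-5.5,106.5])
for f in(0,1):
  print('down',f,[solver.solve_ik(p,q_down(yaw,f)) for p in(np.array([512,-22,51.]),np.array([512,-22,350.]),np.array([480,-26,350.]))])
  for th in(.15,.5,.9,1.3,1.75):
    for r in(0,.2,.4,.6,.8,1.):
      g=H-ex*(155*np.cos(th)-41*np.sin(th))+np.array([0,0,155*np.sin(th)+41*np.cos(th)])
      a=th+r; X=np.cos(a)*ex-np.array([0,0,np.sin(a)])
      s=solver.solve_ik(g+19*X,q_of(a,yaw,f))
      print(f,th,r,None if s is None else np.round(s,2))
E
```

```text
cam in tool [-1.72278362e+02 -3.29526223e-02 -6.62942423e+01] axis [ 9.71255651e-01 -8.35277305e-04  2.38037313e-01]
[[-1.42015088e-04  2.19973013e-01 -9.75505947e-01]
 [ 9.66480854e-04 -9.75505471e-01 -2.19973047e-01]
 [-9.99999523e-01 -9.74047313e-04 -7.40632102e-05]]
down 0 [array([-1.59505046e-01,  5.68997319e-01,  1.79000346e+00, -4.44089210e-16,
        7.82591875e-01, -1.88530137e+00]), array([-1.59505046e-01,  2.20806515e-01,  1.39809568e+00, -4.44089210e-16,
        1.52269046e+00, -1.88530137e+00]), array([-1.78418569e-01,  1.69861097e-01,  1.46468416e+00, -4.44089210e-16,
        1.50704739e+00, -1.90421490e+00])]
0 0.15 0 None
0 0.15 0.2 None
0 0.15 0.4 [-0.65  0.79  2.65  2.43  1.24  2.91]
0 0.15 0.6 [-0.53  0.43  2.45  2.25  0.63 -2.86]
0 0.15 0.8 [-0.41  0.29  2.28  1.47  0.32 -1.94]
0 0.15 1.0 [-0.32  0.26  2.11  0.46  0.43 -0.86]
0 0.5 0 [-0.58  0.54  2.53  2.38  1.02 -3.08]
0 0.5 0.2 [-0.48  0.3   2.35  2.07  0.54 -2.57]
0 0.5 0.4 [-0.38  0.21  2.19  1.16  0.35 -1.57]
0 0.5 0.6 [-0.3   0.2   2.02  0.41  0.52 -0.77]
0 0.5 0.8 [-0.23  0.24  1.86  0.14  0.79 -0.48]
0 0
[... 1766 characters left out ...]
.9 0.4 [-0.19  0.26  1.7   0.11  0.92  2.74]
1 0.9 0.6 [-0.15  0.34  1.55  0.02  1.18  2.83]
1 0.9 0.8 [-0.11  0.44  1.39 -0.03  1.44  2.88]
1 0.9 1.0 [-0.09  0.54  1.24 -0.08  1.67  2.9 ]
1 1.3 0 [-0.15  0.34  1.55  0.1   1.    2.8 ]
1 1.3 0.2 [-0.12  0.42  1.38  0.02  1.27  2.86]
1 1.3 0.4 [-0.09  0.52  1.21 -0.03  1.54  2.9 ]
1 1.3 0.6 [-0.07  0.63  1.04 -0.07  1.79  2.91]
1 1.3 0.8 [-0.05  0.75  0.88 -0.12  2.03  2.91]
1 1.3 1.0 [-0.04  0.86  0.73 -0.17  2.26  2.89]
1 1.75 0 [-0.06  0.66  0.98 -0.04  1.67  2.93]
1 1.75 0.2 [-0.04  0.78  0.78 -0.08  1.94  2.93]
1 1.75 0.4 [-0.03  0.92  0.58 -0.13  2.21  2.91]
1 1.75 0.6 [-0.02  1.06  0.37 -0.2   2.48  2.86]
1 1.75 0.8 None
1 1.75 1.0 None
```

```bash
python3 - <<'E'
from h import *
yaw=.155
manip.move_to(np.array([430,-33,360.]),q_down(yaw))
c=viewer.calibration('wrist');im=viewer.camera('wrist');cv2.imwrite('pics/w1.png',im[:,:,::-1])
np.savez('w1.npz',**c);o=readout.observe();print(o['t'],o['tool_pos'])
E
```

```text
2.5583 [430.07392337 -33.44992221 359.8225423 ]
```

View pics/w1.png

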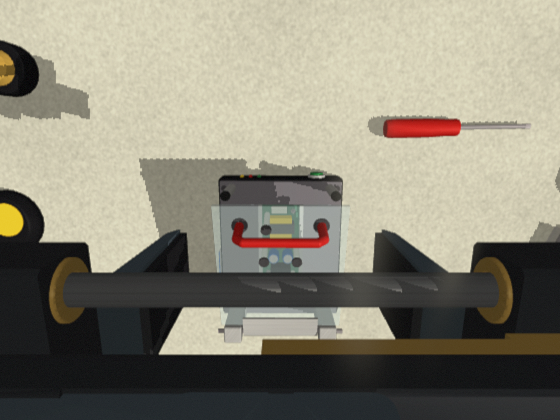

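```bash
python3 - <<'E'
from h import *
im=cv2.imread('pics/w1.png')
cv2.imwrite('pics/w1c.png',cv2.resize(im[165:345,200:360],(710,600),fx=0,fy=0,interpolation=cv2.INTER_CUBIC)[:600])
m=red(im[:,:,::-1].copy(),(215,210,350,260));ys,xs=np.nonzero(m);print(xs.min(),xs.max(),ys.min(),ys.max())
for x in range(xs.min(),xs.max()+1,8):
    y=ys[xs==x];print(x,y.min(),y.max(),end=' | ')
t=cv2.imread('pics/top0.png');m=red(t[:,:,::-1].copy(),(255,225,320,260));ys,xs=np.nonzero(m)
print()
for x in range(xs.min(),xs.max()+1,3):
    y=ys[xs==x];print(x,y.min(),y.max(),end=' | ')
E
```

```text
232 328 222 247
232 237 240 | 240 222 246 | 248 239 246 | 256 239 246 | 264 239 246 | 272 239 247 | 280 239 246 | 288 239 247 | 296 239 247 | 304 239 247 | 312 239 247 | 320 223 246 | 328 237 241 | 
269 242 247 | 272 241 244 | 275 240 242 | 278 239 241 | 281 239 241 | 284 238 241 | 287 238 240 | 290 237 240 | 293 236 239 | 296 236 239 | 299 235 238 | 302 235 238 | 305 234 237 | 308 235 237 |
```

View pics/w1c.png

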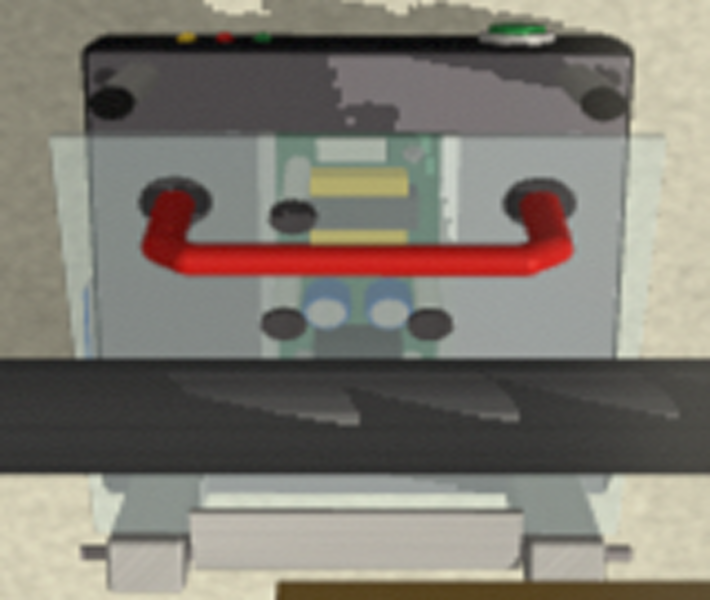

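```bash
python3 - <<'E'
from h import *
c=dict(np.load('w1.npz'));ct=viewer.calibration('top')
W=lambda x,y:(200+x*160/710-.39,165+y*180/600-.35)
print('bar',tri(ct,(288.8,238.2),c,W(358,260)))
print('endL',tri(ct,(270.5,242.5),c,W(573,255)),'endR',tri(ct,(308.5,235.5),c,W(143,255)))
# lid front edge: depth from width
a=W(50,135);b=W(662,135)
o,d1=ray(c,*a);_,d2=ray(c,*b);s=150/np.linalg.norm(d1-d2);print('edge',o+s*d1,o+s*d2)
# box front top edge corners z=45, feet
for p in((87,55),(632,55)):print('boxfront',onz(c,*W(*p),45))
# hinge pin ends row ~552
for p in((83,552),(630,552)):print('pin',onz(c,*W(*p),106.5))
for p in((108,540),(188,540),(530,540),(604,540)):print('blk',onz(c,*W(*p),118))
for p in((120,88),(585,88)):print('post',onz(c,*W(*p),103.5))
for p in((110,103),(603,103)):print('posttop?',onz(c,*W(*p),103.5))
E
```

```text
bar (array([477.91307715, -25.4834055 , 178.284094  ]), np.float64(0.3775906575316199))
endL (array([466.6304636 ,  18.77973252, 190.31528765]), np.float64(4.036470701103759)) endR (array([482.37050615, -72.36332858, 183.29834125]), np.float64(3.113276920929358))
edge [ 458.81898548 -105.02633762  142.52629921] [435.70332756  43.18175308 142.694261  ]
boxfront [ 448.09223251 -112.97649007   45.        ]
boxfront [422.77761233  49.50753406  45.        ]
pin [630.95575306 -83.01461294 106.5       ]
pin [606.45270026  74.79097657 106.5       ]
blk [617.64705518 -75.53075158 118.        ]
blk [614.17007339 -53.14016216 118.        ]
blk [599.30117042  42.61055561 118.        ]
blk [596.08289694  63.33515082 118.        ]
post [448.40899032 -94.57769166 103.5       ]
post [429.28485109  28.19712662 103.5       ]
posttop? [454.20703317 -96.57571304 103.5       ]
posttop? [433.87316536  33.97758662 103.5       ]
```

```bash
cat >> h.py <<'E'
yaw=.1545;ex=np.array([np.cos(yaw),np.sin(yaw),0]);ez=np.array([0,0,1.]);H=np.array([619.,-4.,106.5])
def bar(th): return H-ex*(155*np.cos(th)-41*np.sin(th))+ez*(155*np.sin(th)+41*np.cos(th))
def X(a): return np.cos(a)*ex-np.sin(a)*ez
def st():
    o=readout.observe();print(round(o['t'],2),np.round(o['tool_pos'],1),np.round(o['wrist_force'],1),round(o['grip_width'],3));return o
E
python3 - <<'E'
from h import *
a=1.22;b=bar(.206);print(b)
command_gripper(0.28)
manip.move_to(b-60*X(a),q_of(a,yaw));st()
print(manip.move_linear(b+19*X(a),max_speed=80,stop_force=8));st()
command_gripper(0.18);st()
cv2.imwrite('pics/w2.png',viewer.camera('wrist')[:,:,::-1]);cv2.imwrite('pics/s2.png',cv2.resize(viewer.camera('scene')[120:270,200:400],(800,600))[:,:,::-1])
E
```

```text
[477.37090503 -26.05748096 178.33778248]
4.9 [457.4 -29.3 235. ] [-0.  -0.1  0.1] 0.281
False
6.04 [483.9 -25.1 160.9] [ 0.2  0.4 -0.1] 0.275
6.41 [483.8 -25.1 160.6] [ 0.2  0.2 -0.6] 0.176
```

View pics/w2.png

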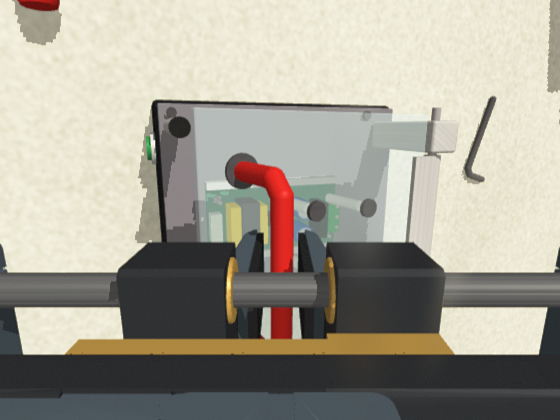

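View pics/s2.png

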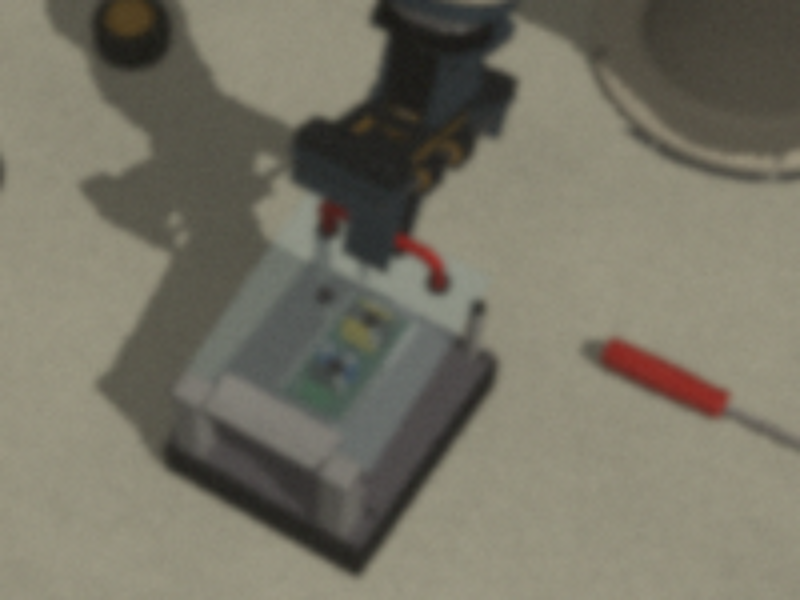

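The bar (column ~283) is caged between the fingers with no contact force. Next I swing it along the arc.

```bash
python3 - <<'E'
from h import *
for i,th in enumerate(np.linspace(.206,1.78,14)[1:]):
    a=np.interp(th,[.206,1.78],[1.22,1.9])
    if manip.move_linear(bar(th)+19*X(a),rot=q_of(a,yaw),max_speed=70,stop_force=30): print('STOP',th);st();break
    if i%3==0: st()
o=st();print(np.round(o['joint_positions'],2))
cv2.imwrite('pics/w3.png',viewer.camera('wrist')[:,:,::-1]);cv2.imwrite('pics/s3.png',cv2.resize(viewer.camera('scene')[120:270,200:400],(800,600))[:,:,::-1])
E
```

```text
6.92 [491.9 -23.4 176.9] [-3.4 -0.1  0.9] 0.18
8.18 [529.4 -18.  217.7] [-0.1 -0.2 -0.3] 0.182
9.43 [577.9 -10.4 242.1] [-0.7  0.1 -0.5] 0.18
10.68 [632.1  -1.9 247. ] [-0.3  1.   0.1] 0.184
11.93 [684.2   6.1 231.6] [ 0.  -0.1  0.6] 0.181
11.93 [684.2   6.1 231.6] [ 0.  -0.1  0.6] 0.181
[-0.05  0.76  0.82 -0.07  1.88 -0.21]
```

View pics/w3.png

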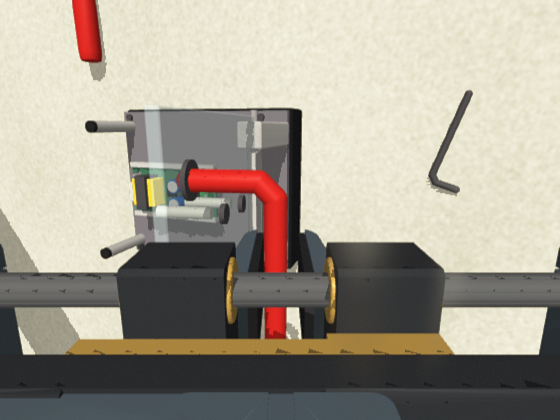

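View pics/s3.png

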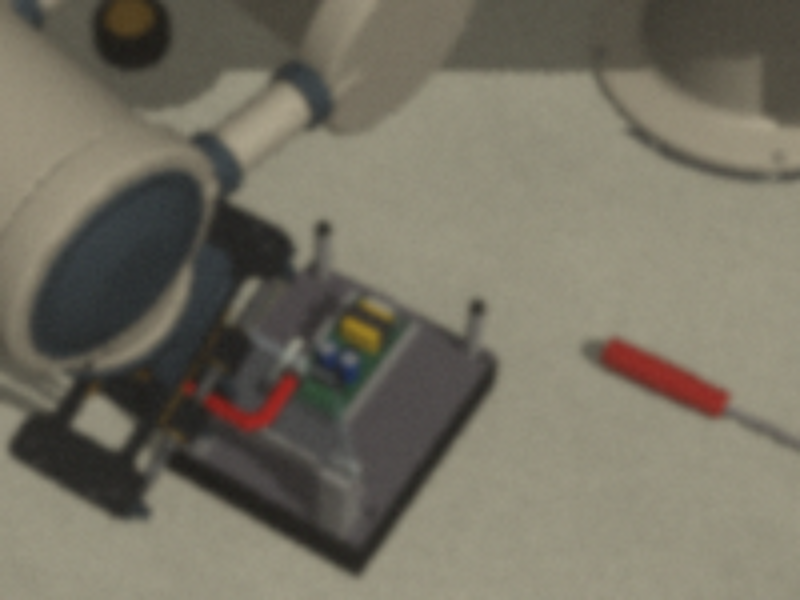

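```bash
python3 - <<'E'
from h import *
o=st();p=o['tool_pos'];a=1.9
command_gripper(0.25)
manip.move_linear(p-60*X(a),max_speed=100,stop_force=15);st()
manip.move_linear(p-130*X(a)-40*ex,rot=q_of(np.pi/2,yaw),max_speed=150);st()
S=H-108*ex;
manip.move_to(np.r_[(S-60*ex)[:2],350.],q_down(yaw));command_gripper(1.0)
st();c=viewer.calibration('wrist');im=viewer.camera('wrist');cv2.imwrite('pics/w4.png',im[:,:,::-1]);np.savez('w4.npz',**c)
cv2.imwrite('pics/s4.png',viewer.camera('scene')[:,:,::-1]);cv2.imwrite('pics/t4.png',viewer.camera('top')[:,:,::-1])
E
python3 - <<'E'
import cv2,numpy as np
s=cv2.imread('pics/s4.png')[120:270,200:350];t=cv2.imread('pics/t4.png')[130:280,210:360]
cv2.imwrite('pics/c4.png',cv2.resize(np.hstack([t,s]),(800,400),interpolation=cv2.INTER_CUBIC))
E
```

```text
12.03 [684.1   6.1 232.2] [-0.   0.3  0.8] 0.18
13.12 [703.    9.1 288.3] [ 0.7 -1.1 -0.4] 0.251
13.72 [685.5   6.4 354.5] [-0.2  0.4 -0.7] 0.25
16.4 [453.  -29.8 350. ] [0.  0.  0.2] 1.001
```

View pics/w4.png

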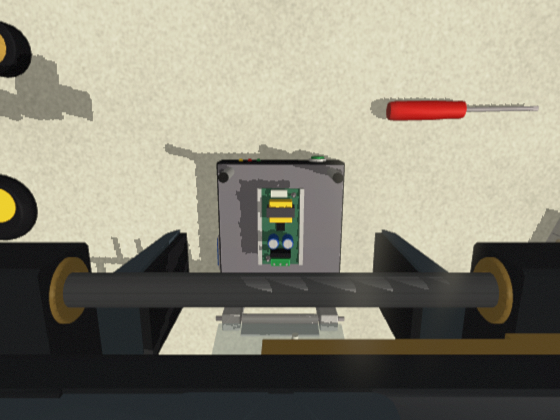

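View pics/c4.png

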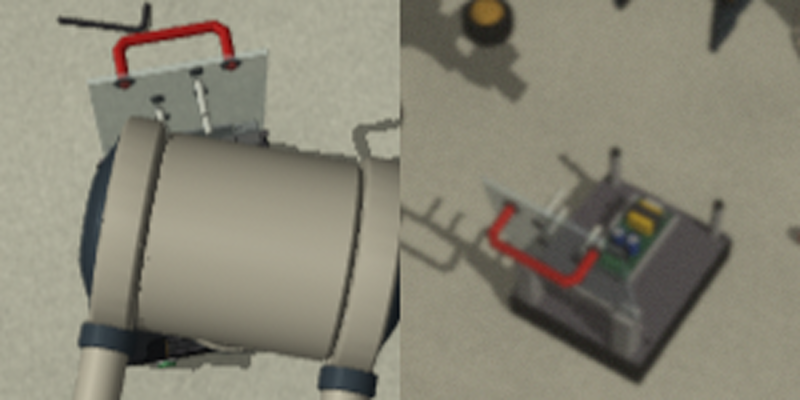

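```bash
python3 - <<'E'
from h import *
ct=viewer.calibration('top');cs=viewer.calibration('scene');k=150/400
T=(210+172*k,130+33*k);S=(200+(533-400)*k,120+261*k)
b,e=tri(ct,T,cs,S);v=b-H;print('bar',b,e,'theta',np.arctan2(v[2],-(v@ex))-np.arctan2(41,155),np.linalg.norm(v))
im=cv2.imread('pics/w4.png');cv2.imwrite('pics/w4c.png',cv2.resize(im[150:280,205:355],(690,598),interpolation=cv2.INTER_CUBIC))
E
```

```text
bar [685.8422904    5.13346991 248.87955531] 6.677937143041565 theta 1.7546267362239762 157.5539584636094
```

View pics/w4c.png

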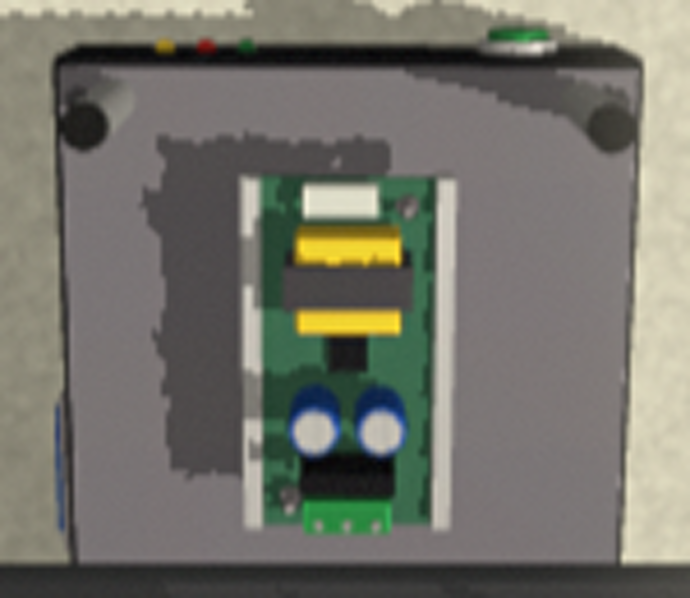

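```bash
python3 - <<'E'
from h import *
c=dict(np.load('w4.npz'))
P=[onz(c,205+x/4.6-.4,150+y/4.6-.4,73) for x,y in((240,178),(457,180),(244,528),(450,528))]
m=np.mean(P,0);print(m,H-108*ex);d=(P[2]+P[3]-P[0]-P[1])[:2];w=(P[1]+P[3]-P[0]-P[2])[:2]
print(np.linalg.norm(d)/2,np.linalg.norm(w)/2,np.arctan2(d[1],d[0]),np.arctan2(-w[0],w[1]))
E
```

```text
[511.53966699 -20.40903294  73.        ] [512.28643149 -20.61969602 106.5       ]
100.20379858396737 58.5032931947639 0.1511909384108542 0.150572305900136
```

```bash
python3 - <<'E'
from h import *
q=q_down(.1525);p=np.array([511.9,-20.5,0])
manip.move_linear(p+[0,0,200.],rot=q,max_speed=150);st()
print(manip.move_linear(p+[0,0,90.],max_speed=100,stop_force=8));st()
print(manip.move_linear(p+[0,0,50.5],max_speed=40,stop_force=8));st()
cv2.imwrite('pics/w5.png',viewer.camera('wrist')[:,:,::-1])
cv2.imwrite('pics/s5.png',cv2.resize(viewer.camera('scene')[120:270,200:400],(800,600))[:,:,::-1])
E
```

```text
17.77 [512.1 -20.6 200.7] [-0.4 -0.2 -1. ] 1.003
False
19.02 [512.3 -20.6  90.5] [-0.4 -0.   0.8] 0.996
False
20.16 [512.1 -20.5  50.7] [ 0.  -0.2  0.4] 0.999
```

View pics/w5.png

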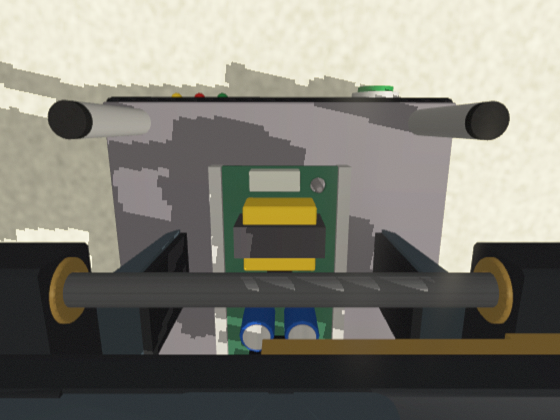

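View pics/s5.png

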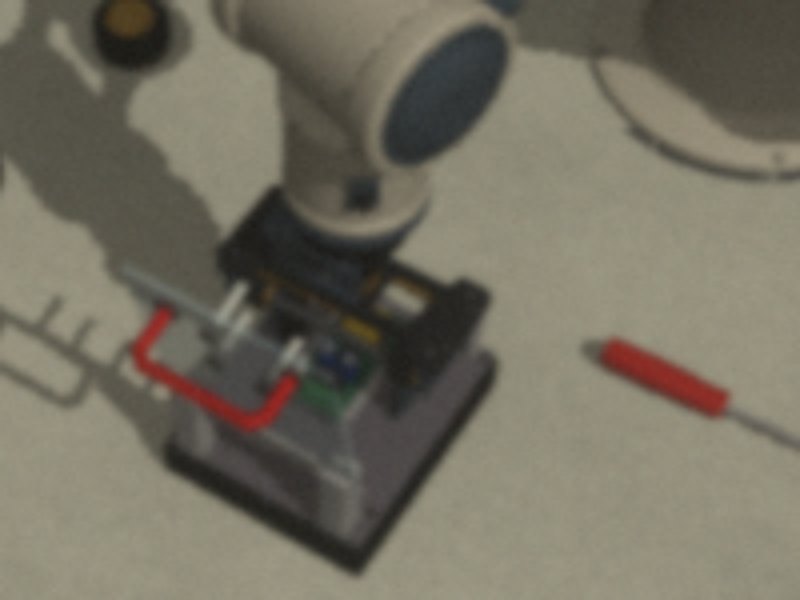

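```bash
python3 - <<'E'
from h import *
command_gripper(0.7,30);st()
command_gripper(0.5,30);o=st();p=o['tool_pos']
if abs(o['grip_width']-.637)<.04:
    print(manip.move_linear(p+[0,0,20.],max_speed=25,stop_force=15));st()
    cv2.imwrite('pics/w6.png',viewer.camera('wrist')[:,:,::-1])
    cv2.imwrite('pics/s6.png',cv2.resize(viewer.camera('scene')[120:270,200:400],(800,600))[:,:,::-1])
E
```

```text
20.86 [511.9 -20.5  50.5] [-1.  -0.2  0.5] 0.702
21.12 [511.9 -20.5  50.5] [ 0.1 -0.5 -0.5] 0.633
False
22.07 [511.8 -20.5  70.4] [ 0.4 -0.9 -1.8] 0.631
```

View pics/w6.png

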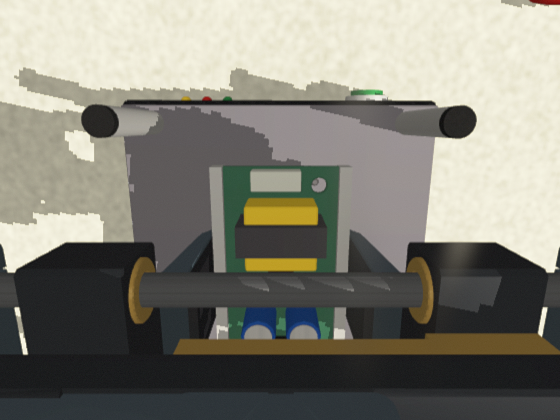

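View pics/s6.png

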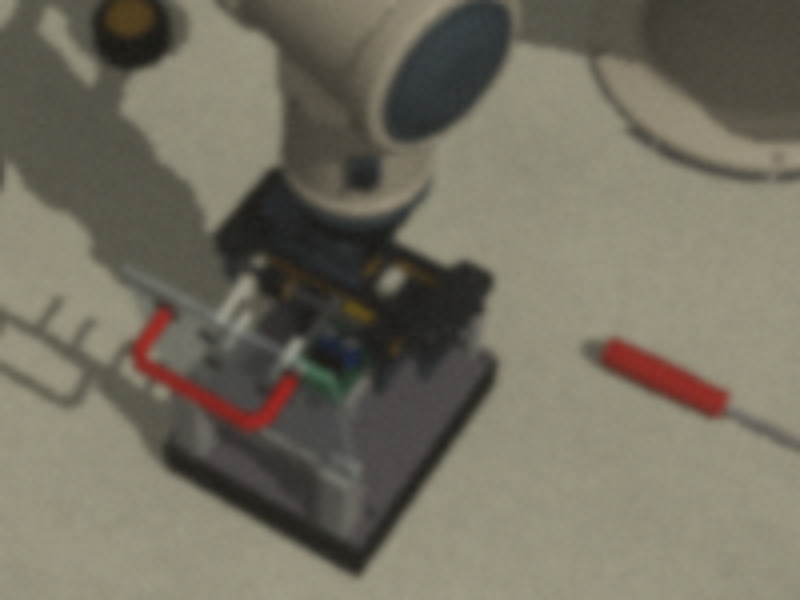

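```bash
python3 - <<'E'
from h import *
p=np.array([511.9,-20.5,150.5])
print(manip.move_linear(p,rot=q_down(.1525),max_speed=50,stop_force=15));manip.pause(.5);o=st()
print(np.round(o['tcp_rot'],4),np.round(q_down(.1525),4),np.abs(o['dq']).max())
cv2.imwrite('pics/w7.png',viewer.camera('wrist')[:,:,::-1])
cv2.imwrite('pics/s7.png',cv2.resize(viewer.camera('scene')[120:270,200:400],(800,600))[:,:,::-1])
cv2.imwrite('pics/t7.png',viewer.camera('top')[:,:,::-1])
st()
E
```

```text
False
24.43 [511.9 -20.5 150.5] [-0.5  0.6 -2.3] 0.632
[ 0.705  -0.0539  0.7051  0.0539] [ 0.7051 -0.0539  0.7051  0.0539] 0.0016312585788794932
24.57 [511.9 -20.5 150.5] [-0.9 -0.6 -2.6] 0.633
```

View pics/w7.png

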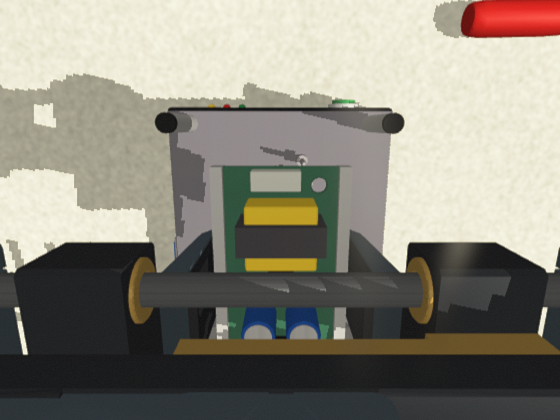

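View pics/s7.png

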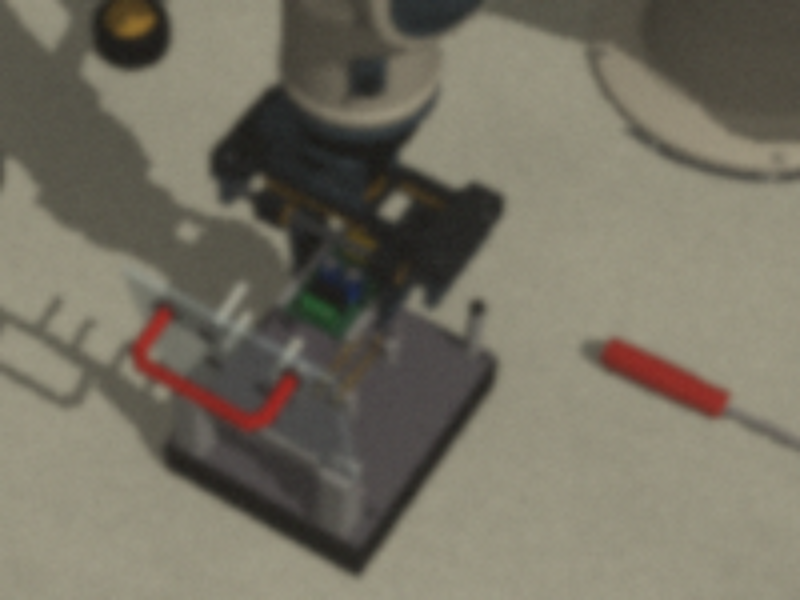

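View pics/t7.png

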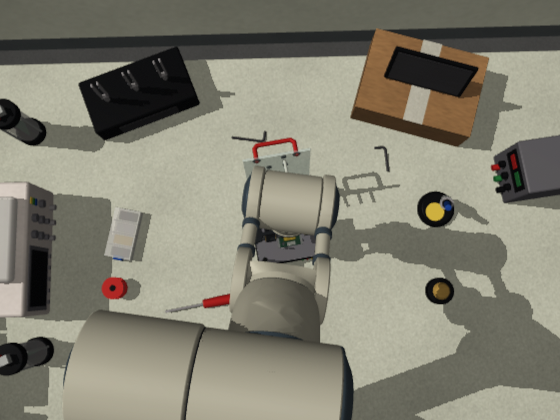

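The board hangs level in the gripper. In the wrist view it sits at the same pixels as when it was gripped (columns 210–350), so it hasn't slipped. The lid is open and the other bench items are where they were. I'm handing the job in.

```bash
python3 - <<'E'
from cell import *
print(close_job())
E
```

```text
the job is handed in; nothing more can be done
None
```

The lid is open and the board is held by its two rails, level and still, 100 mm above its seat. I handed the job in at about 24.6 s of the 58 s allowed.

- **Lid:** I caged the red handle between the half-closed fingers and swung it along its arc to about 1.75 rad, a little past upright. That angle was measured from two camera views after the fingers let go. The two views disagreed by about 7 mm, so it is approximate. The lid looked unchanged in the later scene pictures.
- **Board:** I gripped it by the rails at 30 N; the gripper stopped at 58 mm, which matches the board's width. I lifted it straight up, and it stayed at the same place in the wrist view throughout, so it did not slip or tilt.
- **Forces:** With the board in the air the wrist read about 2.5 N, the board's weight. No reading I took passed about 4 N, and none of the force stops triggered.
- **Rest of the bench:** In the last pictures the other items are where they started, judged by eye. The arm hid part of the top view.

No check failed.

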